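# Present a newel cap over its post

## Robot

A 6-joint arm with a two-finger parallel gripper is mounted at the origin on the work surface. World frame = base frame: x ahead of the robot, y to its left, z up, the work surface at z = 0. Lengths are in m, angles in rad, forces in N, time in s.
With the tool pointing down it reaches from about 0.35 to 0.85 m from the base axis. Payload 8.1 kg.
Tool frame: the origin (TCP) lies between the finger pads; the fingertips stand 8 mm ahead of it and the grasp point (between the pads) lies 11 mm behind it (robot.tcp_to_tips is the distance from the TCP to the fingertips, in m); z points along the fingers, y is the line along which they close (so a half turn about z gives the same grasp; the last joint's range is limited). The gripper opens to 93 mm and grips with 3 to 60 N. Pads are 15 mm wide; open, the fingers measure 128 mm over their backs; the gripper's body (75 mm by 188 mm) begins 65 mm behind the grasp point.
Start: joints at [-1.41, 0.13, 1.488, -0, 1.523, -0.085], TCP at [0.146, -0.582, 0.227] pointing down, gripper open.
Joint ranges: [-2.96, 2.96], [-0.89, 2.26], [0.02, 2.5], [-1.34, 4.48], [0, 2.73], [-2.66, 2.66]. Speed limits (rad/s): [2.39, 2.39, 2.79, 3.14, 3.14, 3.14].

## Interface

Orientations are given as [roll, pitch, yaw] about the fixed x, y, z axes, in that order (R = Rz(yaw) Ry(pitch) Rx(roll)).
In Python, from bench import telemetry, eyes, robot gives the robot as it stands.
- The arm moves only by the shell command python3 -m crank 'ROWS'. ROWS is JSON, a list of rows, each an object of numbers: "tx", "ty", "tz": the shift along the world's x, y, z normalised to -1 to 1, where 1 is 0.2 m; "rx", "ry", "rz": the turn, a rotation vector about the world's x, y, z normalised to -1 to 1, where 1 is 2 pi rad; "hand": the opening, from 0 (shut) to 1 (fully open). In form: [{"tx": .., "ty": .., "tz": .., "rx": .., "ry": .., "rz": .., "hand": ..}, ...]. A call has 1 to 10 rows; each row shifts and turns the commanded pose from where the row before left it; what a row does not reach is not made up. A row lasts 1/8 s, in which the tool goes at most 62.5 mm and 10.7 degrees, less where a joint would pass 70% of its speed; a pose out of reach is approached as far as the arm can. A call with a number of a shift or a turn outside -1 to 1 is refused whole. A call with a gripper value outside its range is refused whole. The fingers move at their own pace and stop on an object; the grip force is fixed at half the most. Time passes only in rows, so rows that do not move let the fingers close. It gives the time, the measured TCP pose, the force, the opening and the grip force at its end, in the units of the state.
- telemetry.get_state(): the state, without advancing time (a new reading comes with each control period).
- eyes.read_camera(name): name is "scene" or "top"; returns (picture, depth): 480x640x3 uint8, red, green, blue; 480x640 float32, m along the optical axis (not along the pixel's ray), 0 where there is no reading.
- eyes.calibration(name): a dict with "K" (3x3 intrinsics, pixels), "D" ([k1, k2, p1, p2, k3] as OpenCV has them; the pictures are not rectified), "position" and "orientation" of the camera in the world. Camera axes: x right, y down, z forward; pixel columns grow to the right and rows downward; lengths in m; the calibration is good to about 2 mm. A picture is of the moment at which its call begins. calibration takes no time and is no camera call.
- robot.close_job(): hands the job in; it is judged then, once.
The state is a dict: "t": time; "joint_positions": joint angles; "joint_vel": joint speeds; "effort": joint torques, N m; "position": TCP position; "ee_rot": TCP orientation; "force": force on the tool from outside, world axes, zero at the start; "moment": the same for the moment, N m; "grip_width": opening from 0.0 (shut) to 1.0 (fully open); "gripper_force": force on a finger pad.
Only numpy, scipy, OpenCV 4.12 (cv2) and the standard library are available. Lean on these libraries where they do the work, as an engineer would, in place of code of your own. Each camera call takes 0.05 s, during which the arm holds its last target. There are 200 camera calls.

## Task

The square newel cap is to be tried on the stair post: first drive the wooden plug in the post's top fully home with the mallet (not with the hand), and set the mallet back down on the worktop. Then pick up the square cap, carry it clear over the jar rack and finish while holding it hovering level about one centimetre above the post, centred and square with the post's sides, never letting it touch the post. Do not put it down or let go at the end, and leave the round cap and the other things where they are.

Things in the scene. Friction and masses are not known exactly. Their poses are not given: they have to be found in the camera images.
- post: Top length of a square stair newel post standing on the worktop, screwed down on a 120 x 120 x 12 mm foot plate; fixed. Dark wood, 84 mm square, its top face 100 mm above the worktop (thin mouldings 90 mm square round it). Origin at the centre of the underside, z up, x and y along its sides.
- post_top (a point): Centre of the post's flat top face, 100 mm above the worktop, axes along the post's sides.
- plug (a joint): How far the wooden plug in the centre of the post's top has been driven down: 0 = standing 19 mm proud of the top face, 0.018 = fully home (1 mm proud). It is a tight sliding fit: about 8 N moves it straight down and it stays where it is left. It starts between 0 and 0.005.
- plug_top (a point): Centre of the plug's round flat upper end, 20 mm in diameter, pale wood, on the axis of the post; it moves down with the plug.
- mallet: Rubber mallet, 0.36 kg, standing on one striking face: head an upright black cylinder, 48 mm diameter, 76 mm tall, flat ends. Origin at the centre of its lower face, z up. The pale wooden handle, 22 mm wide, 26 mm high, is level, axis 38 mm above the origin; it runs along -x to x = -150 mm, roughly back to the robot. Gripped 55 mm from the head's axis, the hand clears the head.
- cap: The square newel cap, loose, about 0.25 kg, dark wood: plate 104 x 104 x 18 mm, a step 64 x 64 mm up to z = 24, then a square grip block 40 x 40 mm up to z = 68 mm, all sides parallel to its x and y. Origin at the centre of its flat underside, z up. It lies to the right (negative y) of the jar rack; either it or the round cap is nearer the robot.
- rack: Narrow white jar rack, fixed, with four filled glass jars fixed in a row: 240 mm long (its x) by 50 mm wide, jar lids 126 mm above the worktop. Origin at the centre of its underside. It stands between the caps and the post.
- round_cap: Another cap, not wanted: round, dark wood, 90 mm in diameter, 68 mm tall with a ball-like knob 48 mm wide. Origin at the centre of its underside.
- jar: Glass jar with a brass lid, 72 mm in diameter, 120 mm tall, beyond the post. Origin at the centre of its underside.
- mug: White mug, rim 76 mm in diameter, 85 mm tall, far from the robot. Origin at the centre of its underside.
- tin: Small open steel tin, 70 mm in diameter, 50 mm tall, beyond the jar rack. Origin at the centre of its underside.
- bar: Offcut of a square iron baluster lying flat, 200 mm long (its y), 13 mm square, beyond the post on the left. Origin at the centre of its underside.
- screwdriver: Screwdriver lying on the worktop, left of the post, about 0.2 m long, its x along it.
Mind the look-alikes: they are no part of the job. Leave any red look-alike of the cap alone.

How it is judged:
On the way, in this order (a step that is already met when the one before it is completed fails the run):
1. the plug is driven home with the mallet's face on it (value of joint plug above 0.0155 m and distance between mallet and plug_top below 0.03 m), for 0.05 s.
2. the mallet is back down on the worktop and released, the plug still home (value of joint plug above 0.0155 m and height (world z) of mallet below 0.05 m and contact force between the fingers and mallet below 0.2 N and linear speed of mallet below 0.03 m/s), for 0.2 s.
3. the square cap is lifted off the worktop in the fingers (height (world z) of cap above 0.03 m and contact force between the fingers and cap above 2 N), for 0.2 s.
At the end, for the whole second after the job is handed in: The gripped square cap is still, 3 to 20 mm above the post's top, not touching it, within 8 mm of its axis, 0.1 rad of square (any quarter turn) and 0.08 rad of level; the plug is home (15.5 of 18 mm or more); the mallet is on the worktop, released (all of step 2 and z of cap in the frame of post_top between 0.003 and 0.02 m and horizontal distance between cap and post_top below 0.008 m and (angle between the x axis of cap and the x axis of post, either way round below 0.1 rad or angle between the x axis of cap and the y axis of post, either way round below 0.1 rad) and angle between cap's own z axis and vertical below 0.08 rad and contact force between the fingers and cap above 2 N and contact force between cap and post below 0.2 N and contact force between cap and mallet below 0.2 N and contact force between cap and round_cap below 0.2 N and linear speed of cap below 0.02 m/s); the arm keeps its last pose, push and grip.
It fails at once if the cap touches the post (contact force between cap and post above 1 N).
It fails at once if the cap knocks the jar rack (contact force between cap and rack above 2 N).
It fails at once if the hand presses on the post or its plug (contact force between the arm and post above 2 N).
It fails at once if the round cap or another bystander is shifted by more than 30 mm (distance of any of round_cap, jar, mug, tin, bar, screwdriver from where it was at the start of the episode above 0.03 m).
It also fails if it takes over 61 s, if anything falls off the work surface, if the arm or the gripper's body presses on something with over 40 N, if the wrist force passes 120 N, or if a joint passes its speed limit or range.

## Working session

There is one attempt and no reset: what is moved stays moved. The work goes in short steps, Python scripts to look and compute and a shell command to move; the robot and the scene stay as the last step left them, time stands still between calls to the robot, and variables do not carry over. Pictures are saved under pics/ and viewed, at most 10 in all, crops included, and the job is handed in when it is done.

```bash
mkdir -p pics; ls
cat > h.py <<'E'
import numpy as np, cv2
from bench import telemetry, eyes, robot
E
python3 - <<'E'
from h import *
for n in("top","scene"):
    im,d=eyes.read_camera(n); c=eyes.calibration(n); print(n,c)
    cv2.imwrite(f"pics/{n}0.png",im[:,:,::-1]); np.savez(f"{n}0.npz",im=im,d=d)
s=telemetry.get_state(); print(s)
E
```

```text
pics
top {'K': array([[605.39314814,   0.        , 337.64814625],
       [  0.        , 605.39314814, 239.66562021],
       [  0.        ,   0.        ,   1.        ]]), 'D': array([-0.18073259,  0.        ,  0.        ,  0.        ,  0.        ]), 'position': array([ 0.43461218, -0.04734628,  1.43815491]), 'orientation': array([-3.0847424 ,  0.01328869, -1.59522964])}
scene {'K': array([[469.21685521,   0.        , 322.0672517 ],
       [  0.        , 469.21685521, 235.49302614],
       [  0.        ,   0.        ,   1.        ]]), 'D': array([-0.11771599,  0.        ,  0.        ,  0.        ,  0.        ]), 'position': array([ 1.36690863, -0.14149942,  0.98925789]), 'orientation': array([-2.34897569, -0.00352138,  1.47483472])}
{'t': 0.1, 'joint_positions': array([-1.41041849e+00,  1.31103655e-01,  1.48917928e+00,  1.13425399e-05,
        1.52300714e+00, -8.53799087e-02]), 'joint_vel': array([-2.16387450e-03, -6.52838754e-05, -3.13871647e-03,  6.28267450e-04,
        1.55572720e-04,  1.65117984e-03]), 'effort': array([ 1.08938853e-03, -5.61344326e+01, -4.93092799e+01,  7.70883774e-02,
        2.92749074e-02, -3.97149245e-05]), 'position': array([ 0.14593066, -0.58145812,  0.2256767 ]), 'ee_rot': array([-3.13990238e+00, -1.56036958e-04,  2.45757059e-01]), 'force': array([ 0.25761615, -0.55241317, -0.51660715]), 'moment': array([-0.01158361, -0.046315  , -0.01817987]), 'gripper_force': 0.0, 'grip_width': 0.9979772871320197}
```

View pics/top0.png

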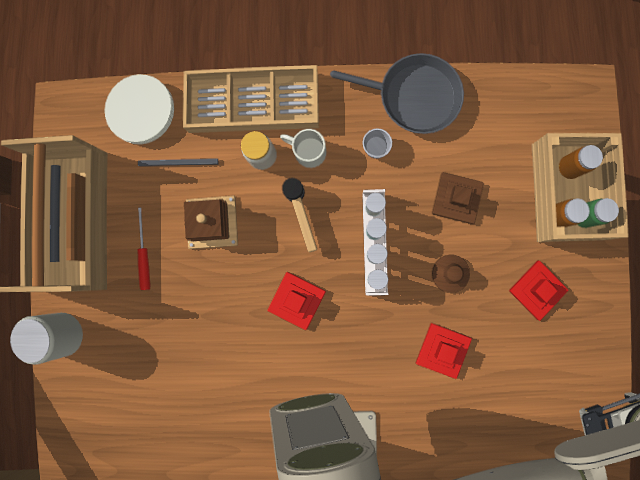

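View pics/scene0.png

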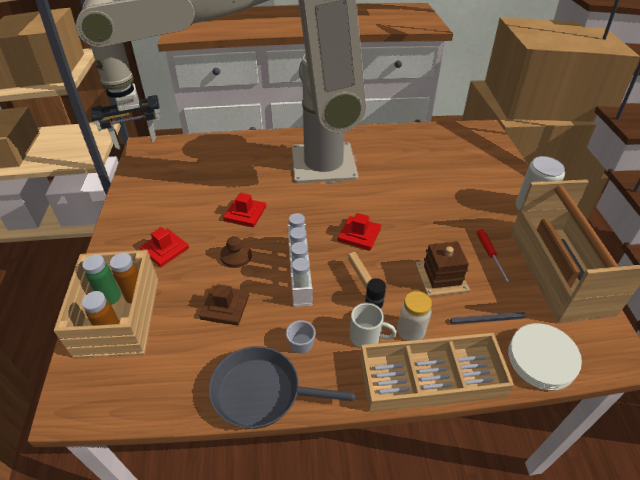

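The top view shows the post at (206,220) with its pale plug at (201,218), and the mallet head at (293,189) with its handle running to (311,249). The jar rack is at (375,243). The cap candidates are the dark square one at (460,197), the dark round one at (452,273), and red squares at (298,300), (445,350) and (540,290). The dark square one at (460,197) fits: it is square, dark wood and right of the rack. I'll measure it and confirm in a crop.

```bash
cat >> h.py <<'E'
from scipy.spatial.transform import Rotation as R
def cloud(n,d):
    c=eyes.calibration(n); h,w=d.shape
    uv=np.stack(np.meshgrid(np.arange(w),np.arange(h)),-1).reshape(-1,1,2).astype(np.float64)
    r=cv2.undistortPoints(uv,c["K"],c["D"]).reshape(h,w,2)
    r=np.dstack([r,np.ones((h,w))])*d[...,None]
    return r@R.from_euler('xyz',c["orientation"]).as_matrix().T+c["position"]
def ray(n,px,z):
    c=eyes.calibration(n)
    r=cv2.undistortPoints(np.array(px,float).reshape(-1,1,2),c["K"],c["D"]).reshape(-1,2)
    r=np.c_[r,np.ones(len(r))]@R.from_euler('xyz',c["orientation"]).as_matrix().T
    return c["position"]+r*((z-c["position"][2])/r[:,2])[:,None]
def rect(P,box,z0,z1):
    """points inside pixel box (u0,v0,u1,v1) with heights z0..z1 -> min-area rectangle"""
    u0,v0,u1,v1=box; Q=P[v0:v1,u0:u1]; m=(Q[...,2]>z0)&(Q[...,2]<z1)
    l,lab,st,_=cv2.connectedComponentsWithStats(m.astype(np.uint8)); m=lab==1+np.argmax(st[1:,4])
    q=Q[m]; (c,s,a)=cv2.minAreaRect((q[:,:2]*1000).astype(np.float32))
    return np.round(c,1),np.round(s,1),round(a,1),len(q),"medz",round(np.median(q[:,2])*1000,1)
E
python3 - <<'E'
from h import *
f=np.load("top0.npz"); P=cloud("top",f["d"])
print("table z",np.median(P[330:380,150:250,2]))
for k,b,z0,z1 in [("posttop",(170,180,250,260),.09,.108),("plug",(185,200,220,235),.110,.13),
 ("foot",(170,180,250,260),.006,.02),
 ("malhead",(270,170,330,262),.065,.09),("handle",(270,205,330,262),.035,.06),
 ("plate",(425,165,495,232),.011,.021),("step",(425,165,495,232),.0215,.03),("grip",(425,165,495,232),.055,.075),
 ("capall",(425,165,495,232),.010,.08),
 ("round",(425,250,480,300),.01,.08),("rack",(355,180,395,302),.1,.14),("rackall",(355,180,395,302),.02,.14),("rackL",(355,180,395,302),.01,.14)]:
    print(k,*rect(P,b,z0,z1))
im=f["im"][:,:,::-1]
a=cv2.resize(im[160:300,420:500],None,fx=4,fy=4,interpolation=2); b=cv2.resize(im[170:265,175:335],(480,285),interpolation=2)
cv=np.zeros((560,800,3),np.uint8); cv[:560,:320]=a; cv[:285,320:]=b
g=np.load("scene0.npz")["im"][:,:,::-1]; cv[285:560,320:]=cv2.resize(g[225:345,190:399],(480,275))
cv2.imwrite("pics/crop1.png",cv)
E
```

```text
table z -0.0005681789034176488
posttop [566.4 271.7] [83.5 85.1] 3.3 1295 medz 99.3
plug [567.8 271.3] [17.2 17.8] 37.5 60 medz 117.3
foot [566.3 271.3] [121.8 122.9] 3.6 795 medz 11.2
malhead [633.8  70.6] [46.6 46.2] 12.6 346 medz 75.3
handle [545.2  44.2] [114.6  22.3] 16.7 470 medz 49.8
plate [ 609.4 -318.8] [105.7 104. ] 75.3 1053 medz 17.0
step [ 609.  -318.8] [81.3 63.9] 71.2 245 medz 24.2
grip [ 609.2 -318.4] [41.5 38.6] 75.2 306 medz 66.8
capall [ 609.4 -318.8] [105.6 104.3] 75.5 1853 medz 19.6
round [ 430.  -295.2] [87.5 86.6] 39.0 1093 medz 18.9
rack [ 478.3 -116.1] [42.2 42.4] 70.3 320 medz 125.0
rackall [ 506.5 -116. ] [240.6  50.5] 0.3 1818 medz 123.6
rackL [ 506.5 -116. ] [240.6  50.5] 0.3 2216 medz 122.0
```

View pics/crop1.png

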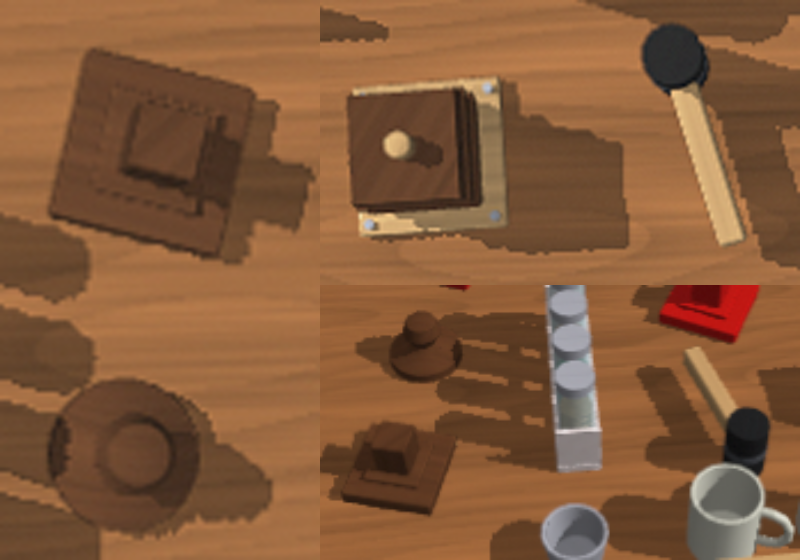

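The crop confirms the target: the dark square cap with the square grip block (upper left) is the one wanted. The round cap with the knob lies below it and gets left alone. Next I move above the mallet handle.

```bash
python3 -m crank '[{"tx":0.11,"ty":0.16,"hand":1},{"tx":0.11,"ty":0.16,"hand":1},{"tx":0.11,"ty":0.16,"hand":1},{"tx":0.11,"ty":0.16,"hand":1},{"tx":0.11,"ty":0.16,"hand":1},{"tx":0.11,"ty":0.16,"hand":1},{"tx":0.11,"ty":0.16,"hand":1},{"tx":0.11,"ty":0.16,"hand":1},{"tx":0.11,"ty":0.16,"hand":1},{"tx":0.11,"ty":0.16,"hand":1}]' && python3 -m crank '[{"tx":0.11,"ty":0.16,"hand":1},{"tx":0.11,"ty":0.16,"hand":1},{"tx":0.11,"ty":0.16,"hand":1},{"tx":0.11,"ty":0.16,"hand":1},{"tx":0.11,"ty":0.16,"hand":1},{"tx":0.11,"ty":0.16,"hand":1},{"tx":0.11,"ty":0.16,"hand":1},{"tx":0.11,"ty":0.16,"hand":1},{"tx":0.11,"ty":0.16,"hand":1},{"tx":0.08,"ty":0.14,"rz":0.007,"hand":1}]'
cat > st.py <<'E'
from h import *
s=telemetry.get_state()
print(*[(k,np.round(s[k],4).tolist()) for k in("t","position","ee_rot","force","moment","grip_width","gripper_force")])
E
python3 st.py
```

```text
('t', 0.1) ('position', [0.1459, -0.5815, 0.2257]) ('ee_rot', [-3.1399, -0.0002, 0.2458]) ('force', [0.2576, -0.5524, -0.5166]) ('moment', [-0.0116, -0.0463, -0.0182]) ('grip_width', 0.998) ('gripper_force', 0.0)invalid input
```

```bash
python3 -m crank '[{"tx":0.11,"ty":0.16,"tz":0,"rx":0,"ry":0,"rz":0,"hand":1},{"tx":0.11,"ty":0.16,"tz":0,"rx":0,"ry":0,"rz":0,"hand":1},{"tx":0.11,"ty":0.16,"tz":0,"rx":0,"ry":0,"rz":0,"hand":1},{"tx":0.11,"ty":0.16,"tz":0,"rx":0,"ry":0,"rz":0,"hand":1},{"tx":0.11,"ty":0.16,"tz":0,"rx":0,"ry":0,"rz":0,"hand":1},{"tx":0.11,"ty":0.16,"tz":0,"rx":0,"ry":0,"rz":0,"hand":1},{"tx":0.11,"ty":0.16,"tz":0,"rx":0,"ry":0,"rz":0,"hand":1},{"tx":0.11,"ty":0.16,"tz":0,"rx":0,"ry":0,"rz":0,"hand":1},{"tx":0.11,"ty":0.16,"tz":0,"rx":0,"ry":0,"rz":0,"hand":1},{"tx":0.11,"ty":0.16,"tz":0,"rx":0,"ry":0,"rz":0,"hand":1}]' && python3 st.py
```

```text
t: 1.35
position: [0.3664, -0.2607, 0.2263]
ee_rot: [-3.141, 0.0, 0.246]
force: [-0.3, -0.8, 0.4]
grip_width: 1.0
gripper_force: 0.0
('t', 1.35) ('position', [0.3664, -0.2607, 0.2263]) ('ee_rot', [-3.1412, 0.0002, 0.2457]) ('force', [-0.2949, -0.7944, 0.3766]) ('moment', [-0.0039, -0.0104, 0.0052]) ('grip_width', 0.9999) ('gripper_force', 0.0)
```

```bash
python3 -m crank '[{"tx":0.12,"ty":0.17,"tz":0,"rx":0,"ry":0,"rz":0,"hand":1},{"tx":0.12,"ty":0.17,"tz":0,"rx":0,"ry":0,"rz":0,"hand":1},{"tx":0.12,"ty":0.17,"tz":0,"rx":0,"ry":0,"rz":0,"hand":1},{"tx":0.12,"ty":0.17,"tz":0,"rx":0,"ry":0,"rz":0,"hand":1},{"tx":0.12,"ty":0.17,"tz":0,"rx":0,"ry":0,"rz":0,"hand":1},{"tx":0.12,"ty":0.17,"tz":0,"rx":0,"ry":0,"rz":0,"hand":1},{"tx":0.12,"ty":0.17,"tz":0,"rx":0,"ry":0,"rz":0.007,"hand":1},{"tx":0.12,"ty":0.17,"tz":0,"rx":0,"ry":0,"rz":0,"hand":1},{"tx":0.11,"ty":0.21,"tz":0,"rx":0,"ry":0,"rz":0,"hand":1},{"tx":0,"ty":0,"tz":0,"rx":0,"ry":0,"rz":0,"hand":1}]'
```

```text
t: 2.6
position: [0.5804, 0.0548, 0.2257]
ee_rot: [-3.141, 0.001, 0.293]
force: [0.0, -0.5, 0.3]
grip_width: 1.001
gripper_force: 0.0
```

```bash
python3 -m crank '[{"tx":0,"ty":0,"tz":-0.2,"rx":0,"ry":0,"rz":0,"hand":1},{"tx":0,"ty":0,"tz":-0.2,"rx":0,"ry":0,"rz":0,"hand":1},{"tx":0,"ty":0,"tz":-0.2,"rx":0,"ry":0,"rz":0,"hand":1},{"tx":0,"ty":0,"tz":-0.2,"rx":0,"ry":0,"rz":0,"hand":1},{"tx":0,"ty":0,"tz":-0.1,"rx":0,"ry":0,"rz":0,"hand":1},{"tx":0,"ty":0,"tz":-0.06,"rx":0,"ry":0,"rz":0,"hand":1},{"tx":0,"ty":0,"tz":-0.03,"rx":0,"ry":0,"rz":0,"hand":1},{"tx":0,"ty":0,"tz":0,"rx":0,"ry":0,"rz":0,"hand":1}]'
python3 - <<'E'
from h import *
im,d=eyes.read_camera("scene"); cv2.imwrite("pics/s1.png",cv2.resize(im[200:340,290:450,::-1],(640,560),interpolation=2))
E
```

```text
t: 3.6
position: [0.5807, 0.052, 0.0294]
ee_rot: [3.141, -0.001, 0.29]
force: [0.3, 0.3, -0.2]
grip_width: 1.003
gripper_force: 0.0
```

View pics/s1.png

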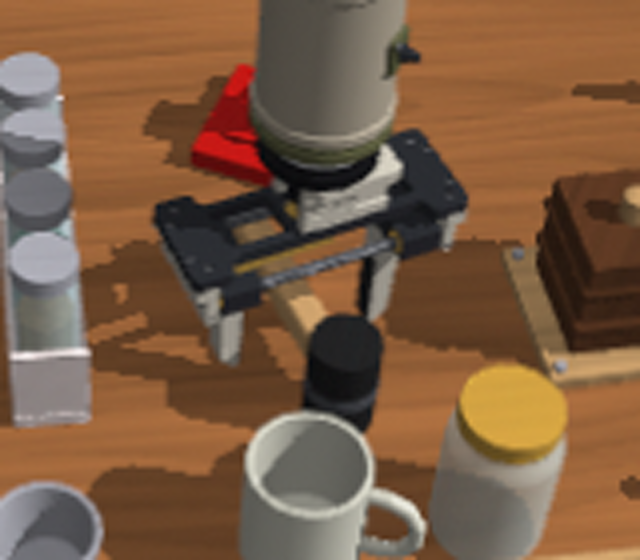

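The view shows the fingers straddling the handle near crop (290,310), with the head at (340,370) clear of them. I close the fingers and lift.

```bash
python3 -m crank '[{"tx":0,"ty":0.01,"tz":-0.01,"rx":0,"ry":0,"rz":0,"hand":1},{"tx":0,"ty":0,"tz":0,"rx":0,"ry":0,"rz":0,"hand":0},{"tx":0,"ty":0,"tz":0,"rx":0,"ry":0,"rz":0,"hand":0},{"tx":0,"ty":0,"tz":0,"rx":0,"ry":0,"rz":0,"hand":0},{"tx":0,"ty":0,"tz":0,"rx":0,"ry":0,"rz":0,"hand":0},{"tx":0,"ty":0,"tz":0,"rx":0,"ry":0,"rz":0,"hand":0},{"tx":0,"ty":0,"tz":0,"rx":0,"ry":0,"rz":0,"hand":0},{"tx":0,"ty":0,"tz":0,"rx":0,"ry":0,"rz":0,"hand":0}]' && python3 st.py
```

```text
t: 4.65
position: [0.58, 0.054, 0.0266]
ee_rot: [-3.142, 0.0, 0.29]
force: [0.1, 0.2, 0.3]
grip_width: 0.295
gripper_force: 0.0
('t', 4.65) ('position', [0.58, 0.054, 0.0266]) ('ee_rot', [-3.1416, 0.0, 0.2898]) ('force', [0.1182, 0.1726, 0.2849]) ('moment', [0.0024, 0.0348, 0.0089]) ('grip_width', 0.2947) ('gripper_force', 0.0)
```

```bash
python3 -m crank '[{"tx":0,"ty":0,"tz":0.05,"rx":0,"ry":0,"rz":0,"hand":0},{"tx":0,"ty":0,"tz":0.1,"rx":0,"ry":0,"rz":0,"hand":0},{"tx":0,"ty":0,"tz":0.15,"rx":0,"ry":0,"rz":0,"hand":0},{"tx":0,"ty":0,"tz":0.15,"rx":0,"ry":0,"rz":0,"hand":0},{"tx":0,"ty":0,"tz":0.15,"rx":0,"ry":0,"rz":0,"hand":0},{"tx":0,"ty":0,"tz":0.15,"rx":0,"ry":0,"rz":0,"hand":0},{"tx":0,"ty":0,"tz":0.05,"rx":0,"ry":0,"rz":0,"hand":0},{"tx":0,"ty":0,"tz":0,"rx":0,"ry":0,"rz":0,"hand":0}]'
python3 - <<'E'
from h import *
im,d=eyes.read_camera("top"); P=cloud("top",d)
m=(im.max(2)<60)&(P[...,2]>.2)&(P[...,2]<.28); m[:, :250]=0; m[:, 340:]=0; m[230:]=0
cv2.imwrite("pics/t2.png",im[:,:,::-1]);np.savez("top2.npz",im=im,d=d)
im,d=eyes.read_camera("scene"); cv2.imwrite("pics/s2.png",cv2.resize(im[150:340,270:470,::-1],(600,570),interpolation=2));np.savez("scene2.npz",im=im,d=d)
E
python3 st.py
```

```text
t: 5.65
position: [0.5804, 0.054, 0.1875]
ee_rot: [3.141, -0.002, 0.29]
force: [0.1, -0.4, -4.2]
grip_width: 0.235
gripper_force: 30.0
('t', 5.75) ('position', [0.5792, 0.054, 0.1853]) ('ee_rot', [-3.1411, 0.0019, 0.2898]) ('force', [0.1743, -0.248, -3.0228]) ('moment', [-0.0229, 0.1503, 0.0334]) ('grip_width', 0.234) ('gripper_force', 29.9964)
```

View pics/s2.png

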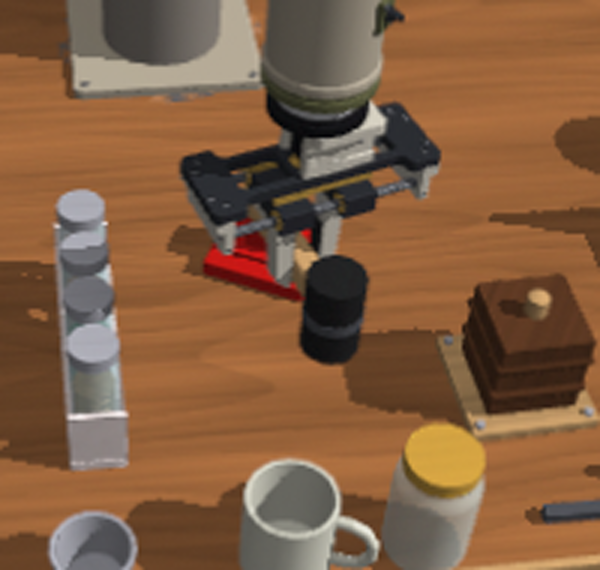

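The mallet is held and looks level (head at crop (333,310)). The fingers were still closing when the lift began, so I measure where the head sits relative to the hand.

```bash
cat > mal.py <<'E'
from h import *
import sys
def mal(save=None):
    s=telemetry.get_state(); p=s["position"]; yaw=s["ee_rot"][2]
    for n in("top","scene"):
        im,d=eyes.read_camera(n); P=cloud(n,d)
        e=P[...,:2]-p[:2]; ax=e@[np.cos(yaw),np.sin(yaw)]; la=e@[-np.sin(yaw),np.cos(yaw)]; z=P[...,2]-p[2]
        m=(d>0)&(ax>.025)&(ax<.1)&(abs(la)<.05)&(z>-.06)&(z<.075)&(im.max(2)<75)
        q=np.c_[ax[m],la[m],z[m]]*1000
        print(n,m.sum(),"ax,la,z min",np.percentile(q,2,0).round(1),"max",np.percentile(q,98,0).round(1))
        t=m&(abs(z*1000-np.percentile(q[:,2],90))<6 if n=="top" else z>-1)
        if n=="top":
            A=np.c_[ax[t],la[t],np.ones(t.sum())]; c=np.linalg.lstsq(A,z[t],rcond=None)[0]
            print(" top face slope ax,la",c[:2].round(3),"z at 0.055",round(c@[.055,0,1],4),"mid",(A[:,:2].min(0)+A[:,:2].max(0))/2)
        if save: cv2.imwrite(f"pics/{save}{n}.png",im[:,:,::-1])
    print(p.round(4),yaw.round(4),s["force"].round(2),s["moment"].round(2))
mal(*sys.argv[1:])
E
python3 mal.py
```

```text
Traceback (most recent call last):
  File "mal.py", line 17, in <module>
    mal(*sys.argv[1:])
    ~~~^^^^^^^^^^^^^^^
  File "mal.py", line 10, in mal
    print(n,m.sum(),"ax,la,z min",np.percentile(q,2,0).round(1),"max",np.percentile(q,98,0).round(1))
                                  ~~~~~~~~~~~~~^^^^^^^
IndexError: index -1 is out of bounds for axis 0 with size 0
```

```bash
sed -i 's/^        q=np.c_.*/        if m.sum()<30: print(n,"hidden"); continue\n&/; s/if n=="top":/if 1:/; s/t=m&.*/t=m\&(abs(z*1000-np.percentile(q[:,2],95))<5)/' mal.py; python3 mal.py
```

```text
top hidden
scene 650 ax,la,z min [ 38.4 -26.4 -26.3] max [81.5 15.7 47.6]
 top face slope ax,la [-0.    -0.004] z at 0.055 0.0454 mid [ 0.05839306 -0.00382897]
[0.579  0.054  0.1849] 0.2898 [ 0.88  0.15 -2.16] [-0.02  0.18 -0.  ]
```

The mallet is level, with the head axis about 56 mm ahead of the TCP and the lower face about 29 mm below it. I carry it over the plug.

```bash
python3 -m crank '[{"tx":-0.02,"ty":0.06,"tz":0,"rx":0,"ry":0,"rz":0,"hand":0},{"tx":-0.04,"ty":0.12,"tz":0,"rx":0,"ry":0,"rz":0,"hand":0},{"tx":-0.04,"ty":0.14,"tz":0,"rx":0,"ry":0,"rz":0,"hand":0},{"tx":-0.05,"ty":0.14,"tz":0,"rx":0,"ry":0,"rz":0,"hand":0},{"tx":-0.05,"ty":0.14,"tz":0,"rx":0,"ry":0,"rz":0,"hand":0},{"tx":-0.05,"ty":0.14,"tz":0,"rx":0,"ry":0,"rz":0,"hand":0},{"tx":-0.05,"ty":0.14,"tz":0,"rx":0,"ry":0,"rz":0,"hand":0},{"tx":-0.03,"ty":0.1,"tz":0,"rx":0,"ry":0,"rz":0,"hand":0},{"tx":-0.01,"ty":0.04,"tz":0,"rx":0,"ry":0,"rz":0,"hand":0},{"tx":0,"ty":0,"tz":0,"rx":0,"ry":0,"rz":0,"hand":0}]';  python3 mal.py m3
python3 - <<'E'
import cv2
im=cv2.imread("pics/m3scene.png"); cv2.imwrite("pics/s3.png",cv2.resize(im[170:310,370:530],(640,560),interpolation=2))
E
```

```text
t: 7.15
position: [0.512, 0.2582, 0.1865]
ee_rot: [3.141, 0.0, 0.291]
force: [-0.2, -0.8, -2.4]
grip_width: 0.234
gripper_force: 30.0
top 208 ax,la,z min [ 46.2 -25.4 -24.2] max [77.  -1.7 49.3]
 top face slope ax,la [-0.04  -0.009] z at 0.055 0.0459 mid [ 0.06166893 -0.01264941]
scene 616 ax,la,z min [ 41.6 -27.3 -27.4] max [81.4 14.2 48.3]
 top face slope ax,la [-0.013  0.013] z at 0.055 0.046 mid [ 0.05946066 -0.00484884]
[0.512  0.2582 0.1865] 0.2905 [-0.23 -0.76 -2.38] [-0.1   0.16  0.  ]
```

View pics/s3.png

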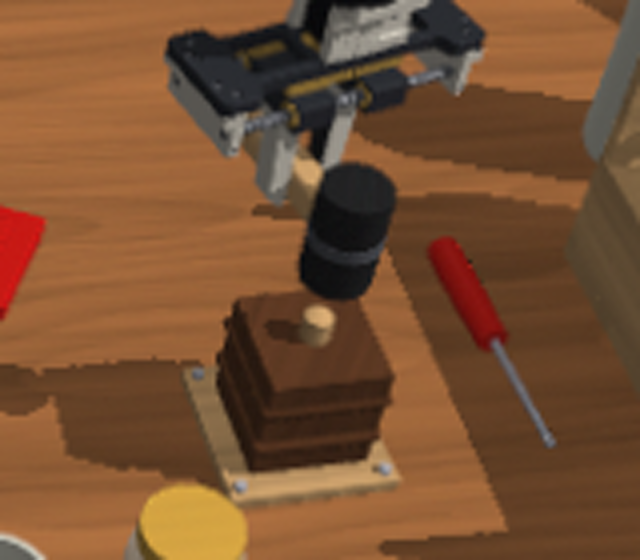

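The head hangs straight over the plug (crop head (345,230), plug (318,325)). I lower it, then press in small steps while watching the force.

```bash
python3 -m crank '[{"tx":0,"ty":0,"tz":-0.06,"rx":0,"ry":0,"rz":0,"hand":0},{"tx":0,"ty":0,"tz":-0.06,"rx":0,"ry":0,"rz":0,"hand":0},{"tx":0,"ty":0,"tz":-0.06,"rx":0,"ry":0,"rz":0,"hand":0},{"tx":0,"ty":0,"tz":-0.03,"rx":0,"ry":0,"rz":0,"hand":0},{"tx":0,"ty":0,"tz":0,"rx":0,"ry":0,"rz":0,"hand":0}]'; python3 -m crank '[{"tx":0,"ty":0,"tz":-0.02,"rx":0,"ry":0,"rz":0,"hand":0},{"tx":0,"ty":0,"tz":-0.02,"rx":0,"ry":0,"rz":0,"hand":0}]';python3 mal.py
```

```text
t: 7.88
position: [0.5119, 0.2579, 0.1442]
ee_rot: [3.142, 0.0, 0.29]
force: [-0.5, -0.2, -3.7]
grip_width: 0.238
gripper_force: 30.0
t: 8.12
position: [0.5123, 0.2582, 0.1374]
ee_rot: [-3.142, -0.001, 0.29]
force: [-3.8, -1.9, 5.5]
grip_width: 0.234
gripper_force: 30.0
top 268 ax,la,z min [ 26.8 -48.2 -45.2] max [78.3 -4.4 48.8]
 top face slope ax,la [-0.037  0.003] z at 0.055 0.0456 mid [ 0.06129168 -0.01384025]
scene 872 ax,la,z min [ 28.7 -47.3 -59.1] max [97.7 15.6 47.5]
 top face slope ax,la [-0.007 -0.003] z at 0.055 0.0454 mid [ 0.0577219  -0.00357823]
[0.5123 0.2582 0.1374] 0.2899 [-3.81 -1.87  5.52] [-0.39  0.53 -0.05]
```

```bash
python3 -m crank '[{"tx":0,"ty":0,"tz":-0.015,"rx":0,"ry":0,"rz":0,"hand":0},{"tx":0,"ty":0,"tz":-0.015,"rx":0,"ry":0,"rz":0,"hand":0}]'; python3 -m crank '[{"tx":0,"ty":0,"tz":-0.01,"rx":0,"ry":0,"rz":0,"hand":0}]';python3 -m crank '[{"tx":0,"ty":0,"tz":-0.005,"rx":0,"ry":0,"rz":0,"hand":0},{"tx":0,"ty":0,"tz":0,"rx":0,"ry":0,"rz":0,"hand":0}]';python3 mal.py
```

```text
t: 8.48
position: [0.5123, 0.2582, 0.1311]
ee_rot: [-3.141, -0.001, 0.29]
force: [-10.1, -2.1, 14.4]
grip_width: 0.236
gripper_force: 30.0
t: 8.6
position: [0.5118, 0.2582, 0.1295]
ee_rot: [-3.141, 0.0, 0.29]
force: [-10.9, -3.1, 14.6]
grip_width: 0.235
gripper_force: 30.0
t: 8.85
position: [0.5116, 0.2582, 0.1286]
ee_rot: [-3.141, 0.001, 0.29]
force: [-10.2, -3.3, 13.5]
grip_width: 0.236
gripper_force: 30.0
top 255 ax,la,z min [ 26.4 -48.7 -40.7] max [74.4 -7.  52. ]
 top face slope ax,la [ 0.03  -0.031] z at 0.055 0.0481 mid [ 0.06029004 -0.01562601]
scene 888 ax,la,z min [ 28.1 -48.1 -53.9] max [98.2 14.8 51.2]
 top face slope ax,la [0.034 0.012] z at 0.055 0.049 mid [ 0.05505636 -0.00236749]
[0.5116 0.2582 0.1286] 0.29 [-10.17  -3.35  13.52] [-0.55  1.41 -0.01]
```

The vertical force is up and the head has tilted about 0.035 rad in the grip. I rotate the hand slightly to level it and press again.

```bash
python3 -m crank '[{"tx":0,"ty":0,"tz":0,"rx":-0.002,"ry":0.006,"rz":0,"hand":0},{"tx":0,"ty":0,"tz":0,"rx":0,"ry":0,"rz":0,"hand":0}]';python3 mal.py
```

```text
t: 9.2
position: [0.5122, 0.2584, 0.1289]
ee_rot: [3.141, 0.04, 0.29]
force: [-8.9, -2.2, 14.1]
grip_width: 0.237
gripper_force: 30.0
top 216 ax,la,z min [ 26.5 -45.9 -34.6] max [74.2 -7.7 51.8]
 top face slope ax,la [-0.031 -0.03 ] z at 0.055 0.0483 mid [ 0.06164588 -0.01559433]
scene 880 ax,la,z min [ 29.1 -47.9 -52.9] max [98.  14.7 50.9]
 top face slope ax,la [0.027 0.004] z at 0.055 0.0486 mid [ 0.05707882 -0.00288808]
[0.5122 0.2584 0.1289] 0.2899 [-8.93 -2.15 14.09] [-0.36  1.03 -0.02]
```

```bash
python3 -m crank '[{"tx":0,"ty":0,"tz":-0.01,"rx":0,"ry":0,"rz":0,"hand":0},{"tx":0,"ty":0,"tz":0,"rx":0,"ry":0,"rz":0,"hand":0}]';python3 mal.py; python3 -m crank '[{"tx":0,"ty":0,"tz":0.03,"rx":0,"ry":0,"rz":0,"hand":0},{"tx":0,"ty":0,"tz":0.1,"rx":0,"ry":0,"rz":0,"hand":0},{"tx":0,"ty":0,"tz":0.12,"rx":0,"ry":0,"rz":0,"hand":0},{"tx":0,"ty":0,"tz":0.05,"rx":0,"ry":0,"rz":0,"hand":0}]'; python3 mal.py
python3 - <<'E'
from h import *
for n in("scene","top"):
    im,d=eyes.read_camera(n); P=cloud(n,d); e=np.hypot(P[...,0]-.567,P[...,1]-.2715)
    m=(e<.007)&(P[...,2]>.08)&(P[...,2]<.13); o=(e>.02)&(e<.035)&(P[...,2]>.09)&(P[...,2]<.11)
    print(n,m.sum(),"plug z",np.median(P[m][:,2]) if m.any() else None,"face z",np.median(P[o][:,2]) if o.any() else None)
E
```

```text
t: 9.55
position: [0.5119, 0.2583, 0.127]
ee_rot: [3.141, 0.04, 0.29]
force: [-9.0, -3.5, 14.0]
grip_width: 0.235
gripper_force: 30.0
top 215 ax,la,z min [ 26.5 -48.8 -34. ] max [74.4 -8.9 54.1]
 top face slope ax,la [ 0.042 -0.042] z at 0.055 0.0505 mid [ 0.05990889 -0.01580773]
scene 903 ax,la,z min [ 28.9 -48.  -53.4] max [98.9 15.3 53. ]
 top face slope ax,la [0.038 0.013] z at 0.055 0.0508 mid [ 0.05411117 -0.00252684]
[0.5119 0.2583 0.127 ] 0.29 [-8.98 -3.45 13.96] [-0.41  1.36 -0.01]
t: 10.15
position: [0.5131, 0.2584, 0.188]
ee_rot: [3.141, 0.037, 0.29]
force: [-0.4, 1.4, -2.7]
grip_width: 0.234
gripper_force: 30.0
top 154 ax,la,z min [ 49.3 -25.6 -19.6] max [73.9 -5.  56.1]
 top face slope ax,la [0.044 0.018] z at 0.055 0.0511 mid [ 0.06152677 -0.01457768]
scene 629 ax,la,z min [ 37.4 -27.  -19.1] max [80.8 14.6 54.4]
 top face slope ax,la [ 0.051 -0.004] z at 0.055 0.0517 mid [ 0.05436949 -0.00310066]
[0.5131 0.2584 0.188 ] 0.2898 [-0.41  1.36 -2.74] [ 0.01  0.1  -0.03]
scene 20 plug z 0.10066204313705718 face z 0.10021235070186774
top 1 plug z 0.09554777417192195 face z 0.09925357640413812
```

The plug is home (depth about 0.1007 against a face at 0.1002, roughly 1 mm proud). I carry the mallet back to where it stood, levelling it on the way.

```bash
python3 -m crank '[{"tx":0.02,"ty":-0.06,"tz":0,"rx":0,"ry":0,"rz":0,"hand":0},{"tx":0.04,"ty":-0.12,"tz":0,"rx":0,"ry":0,"rz":0,"hand":0},{"tx":0.04,"ty":-0.14,"tz":0,"rx":0,"ry":0,"rz":0,"hand":0},{"tx":0.05,"ty":-0.14,"tz":0,"rx":-0.002,"ry":0.007,"rz":0,"hand":0},{"tx":0.05,"ty":-0.14,"tz":0,"rx":0,"ry":0,"rz":0,"hand":0},{"tx":0.05,"ty":-0.14,"tz":0,"rx":0,"ry":0,"rz":0,"hand":0},{"tx":0.05,"ty":-0.14,"tz":0,"rx":0,"ry":0,"rz":0,"hand":0},{"tx":0.03,"ty":-0.1,"tz":0,"rx":0,"ry":0,"rz":0,"hand":0},{"tx":0.01,"ty":-0.04,"tz":0,"rx":0,"ry":0,"rz":0,"hand":0},{"tx":0,"ty":0,"tz":0,"rx":0,"ry":0,"rz":0,"hand":0}]'; python3 -m crank '[{"tx":0,"ty":0,"tz":-0.15,"rx":0,"ry":0,"rz":0,"hand":0},{"tx":0,"ty":0,"tz":-0.2,"rx":0,"ry":0,"rz":0,"hand":0},{"tx":0,"ty":0,"tz":-0.2,"rx":0,"ry":0,"rz":0,"hand":0},{"tx":0,"ty":0,"tz":-0.12,"rx":0,"ry":0,"rz":0,"hand":0},{"tx":0,"ty":0,"tz":-0.05,"rx":0,"ry":0,"rz":0,"hand":0},{"tx":0,"ty":0,"tz":0,"rx":0,"ry":0,"rz":0,"hand":0}]'; python3 mal.py
```

```text
t: 11.6
position: [0.5798, 0.0539, 0.1854]
ee_rot: [3.141, 0.086, 0.289]
force: [-1.0, 0.4, -3.1]
grip_width: 0.236
gripper_force: 30.0
t: 12.35
position: [0.5797, 0.0547, 0.0415]
ee_rot: [3.141, 0.086, 0.291]
force: [0.5, -1.1, -3.5]
grip_width: 0.236
gripper_force: 30.0
top hidden
scene 502 ax,la,z min [ 38.2 -27.1 -16.9] max [80.9 15.5 51.7]
 top face slope ax,la [ 0.011 -0.007] z at 0.055 0.0488 mid [ 0.05742523 -0.00385278]
[0.5797 0.0547 0.0415] 0.2906 [ 0.46 -1.08 -3.54] [-0.04  0.04  0.02]
```

```bash
python3 -m crank '[{"tx":0,"ty":0,"tz":-0.04,"rx":0,"ry":0,"rz":0,"hand":0},{"tx":0,"ty":0,"tz":-0.02,"rx":0,"ry":0,"rz":0,"hand":0},{"tx":0,"ty":0,"tz":-0.01,"rx":0,"ry":0,"rz":0,"hand":0},{"tx":0,"ty":0,"tz":0,"rx":0,"ry":0,"rz":0,"hand":0}]'; python3 mal.py
```

```text
t: 12.95
position: [0.58, 0.0539, 0.0288]
ee_rot: [3.141, 0.086, 0.29]
force: [-5.6, -1.0, 7.5]
grip_width: 0.234
gripper_force: 30.0
top hidden
scene 450 ax,la,z min [ 36.7 -27.   -8.4] max [80.6 15.7 51.6]
 top face slope ax,la [0.015 0.008] z at 0.055 0.048 mid [ 0.05634585 -0.0034923 ]
[0.58   0.0539 0.0288] 0.2897 [-5.61 -0.97  7.55] [-0.07  0.95 -0.03]
```

```bash
python3 -m crank '[{"tx":0,"ty":0,"tz":0,"rx":0,"ry":0,"rz":0,"hand":1},{"tx":0,"ty":0,"tz":0,"rx":0,"ry":0,"rz":0,"hand":1},{"tx":0,"ty":0,"tz":0,"rx":0,"ry":0,"rz":0,"hand":1},{"tx":0,"ty":0,"tz":0,"rx":0,"ry":0,"rz":0,"hand":1},{"tx":0,"ty":0,"tz":0.1,"rx":0,"ry":0,"rz":0,"hand":1},{"tx":0,"ty":0,"tz":0.2,"rx":0,"ry":0,"rz":0,"hand":1},{"tx":0,"ty":0,"tz":0.2,"rx":0,"ry":0,"rz":0,"hand":1},{"tx":0,"ty":0,"tz":0.2,"rx":0,"ry":0,"rz":0,"hand":1},{"tx":0,"ty":0,"tz":0.3,"rx":0.004,"ry":-0.013,"rz":0,"hand":1},{"tx":0,"ty":0,"tz":0,"rx":0,"ry":0,"rz":0,"hand":1}]'; python3 st.py
python3 - <<'E'
from h import *
for n in("top","scene"):
    im,d=eyes.read_camera(n); cv2.imwrite(f"pics/{n}5.png",im[:,:,::-1]); P=cloud(n,d)
    m=(im.max(2)<60)&(abs(P[...,2]-.076)<.006)&(np.hypot(P[...,0]-.634,P[...,1]-.07)<.06)
    q=P[m]; print(n,m.sum(), "head top",np.median(q,0) if len(q) else "")
    if n=="top": print(rect(P,(425,165,495,232),.055,.075),rect(P,(425,165,495,232),.01,.08))
E
```

```text
t: 14.3
position: [0.5832, 0.0539, 0.2368]
ee_rot: [3.138, -0.014, 0.29]
force: [0.2, 0.1, -0.3]
grip_width: 1.0
gripper_force: 0.0
('t', 14.3) ('position', [0.5832, 0.0539, 0.2368]) ('ee_rot', [3.1378, -0.0139, 0.2897]) ('force', [0.2284, 0.1487, -0.261]) ('moment', [0.0077, -0.0169, 0.0479]) ('grip_width', 0.9999) ('gripper_force', 0.0)
top 0 head top 
(array([ 609.4, -318. ]), array([41. , 39.1]), 72.9, 313, 'medz', np.float64(67.2)) (array([ 609.4, -318.3]), array([106.4, 103.6]), 74.6, 1854, 'medz', np.float64(19.4))
scene 225 head top [0.63866276 0.06729249 0.07616166]
```

The mallet stands upright on the worktop (its top is at 0.076) and is released. The cap is still at (0.609,-0.318) with its sides at about -14.8° from the world axes. I move over it.

```bash
python3 -m crank '[{"tx":0,"ty":-0.1,"tz":0,"rx":0,"ry":0,"rz":0,"hand":1},{"tx":0.01,"ty":-0.2,"tz":0,"rx":0,"ry":0,"rz":-0.01,"hand":1},{"tx":0.01,"ty":-0.22,"tz":0,"rx":0,"ry":0,"rz":-0.011,"hand":1},{"tx":0.02,"ty":-0.22,"tz":0,"rx":0,"ry":0,"rz":-0.011,"hand":1},{"tx":0.02,"ty":-0.22,"tz":0,"rx":0,"ry":0,"rz":-0.011,"hand":1},{"tx":0.02,"ty":-0.22,"tz":0,"rx":0,"ry":0,"rz":-0.011,"hand":1},{"tx":0.02,"ty":-0.22,"tz":0,"rx":0,"ry":0,"rz":-0.011,"hand":1},{"tx":0.02,"ty":-0.22,"tz":0,"rx":0,"ry":0,"rz":-0.011,"hand":1},{"tx":0.01,"ty":-0.2,"tz":0,"rx":0,"ry":0,"rz":-0.011,"hand":1},{"tx":0,"ty":-0.04,"tz":0,"rx":0,"ry":0,"rz":0,"hand":1}]'; python3 -m crank '[{"tx":0,"ty":0,"tz":0,"rx":0,"ry":0,"rz":0,"hand":1},{"tx":0,"ty":0,"tz":0,"rx":0,"ry":0,"rz":0,"hand":1}]'; python3 st.py
```

```text
t: 15.65
position: [0.6041, -0.3212, 0.2249]
ee_rot: [-3.141, 0.004, -0.26]
force: [-0.3, -0.1, 0.5]
grip_width: 1.005
gripper_force: 0.0
t: 15.9
position: [0.6059, -0.3168, 0.2271]
ee_rot: [-3.141, 0.001, -0.255]
force: [0.3, 0.1, -0.3]
grip_width: 1.0
gripper_force: 0.0
('t', 15.9) ('position', [0.6059, -0.3168, 0.2271]) ('ee_rot', [-3.1409, 0.0011, -0.2553]) ('force', [0.278, 0.1269, -0.2716]) ('moment', [-0.0227, 0.0348, 0.0236]) ('grip_width', 0.9995) ('gripper_force', 0.0)
```

```bash
python3 -m crank '[{"tx":0.017,"ty":-0.008,"tz":-0.1,"rx":0,"ry":0,"rz":0,"hand":1},{"tx":0,"ty":0,"tz":-0.2,"rx":0,"ry":0,"rz":0,"hand":1},{"tx":0,"ty":0,"tz":-0.2,"rx":0,"ry":0,"rz":0,"hand":1},{"tx":0,"ty":0,"tz":-0.2,"rx":0,"ry":0,"rz":0,"hand":1},{"tx":0,"ty":0,"tz":-0.12,"rx":0,"ry":0,"rz":0,"hand":1},{"tx":0,"ty":0,"tz":-0.06,"rx":0,"ry":0,"rz":0,"hand":1},{"tx":0,"ty":0,"tz":-0.04,"rx":0,"ry":0,"rz":0,"hand":1},{"tx":0,"ty":0,"tz":-0.02,"rx":0,"ry":0,"rz":0,"hand":1},{"tx":0,"ty":0,"tz":0,"rx":0,"ry":0,"rz":0,"hand":1},{"tx":0,"ty":0,"tz":0,"rx":0,"ry":0,"rz":0,"hand":1}]'; python3 st.py;python3 - <<'E'
from h import *
im,d=eyes.read_camera("scene"); cv2.imwrite("pics/s6.png",cv2.resize(im[190:340,150:350,::-1],(640,480),interpolation=2))
E
```

```text
t: 17.15
position: [0.61, -0.32, 0.0407]
ee_rot: [3.141, -0.001, -0.257]
force: [0.5, 0.2, -0.1]
grip_width: 1.001
gripper_force: 0.0
('t', 17.15) ('position', [0.61, -0.32, 0.0407]) ('ee_rot', [3.1412, -0.0015, -0.2569]) ('force', [0.5196, 0.2356, -0.1216]) ('moment', [0.0635, -0.0011, -0.0062]) ('grip_width', 1.0009) ('gripper_force', 0.0)
```

View pics/s6.png

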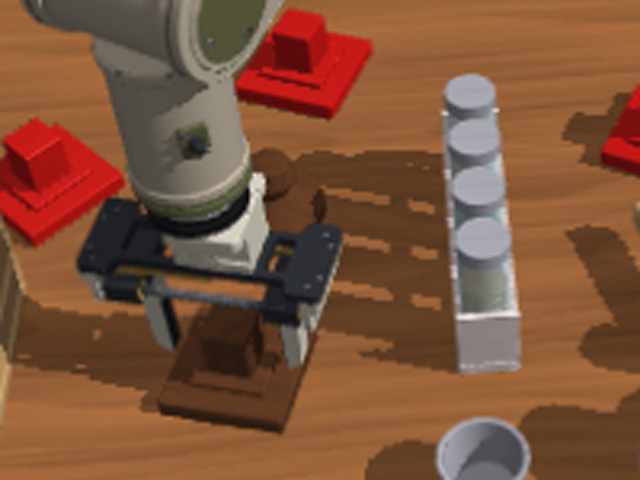

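The fingers stand either side of the dark square cap's grip block (crop (228,345)), and the round cap behind it is clear. I go down 3 mm more, close fully and lift.

```bash
python3 -m crank '[{"tx":0,"ty":0.005,"tz":-0.015,"rx":0,"ry":0,"rz":0,"hand":0},{"tx":0,"ty":0,"tz":0,"rx":0,"ry":0,"rz":0,"hand":0},{"tx":0,"ty":0,"tz":0,"rx":0,"ry":0,"rz":0,"hand":0},{"tx":0,"ty":0,"tz":0,"rx":0,"ry":0,"rz":0,"hand":0},{"tx":0,"ty":0,"tz":0,"rx":0,"ry":0,"rz":0,"hand":0},{"tx":0,"ty":0,"tz":0,"rx":0,"ry":0,"rz":0,"hand":0},{"tx":0,"ty":0,"tz":0,"rx":0,"ry":0,"rz":0,"hand":0},{"tx":0,"ty":0,"tz":0,"rx":0,"ry":0,"rz":0,"hand":0},{"tx":0,"ty":0,"tz":0,"rx":0,"ry":0,"rz":0,"hand":0},{"tx":0,"ty":0,"tz":0,"rx":0,"ry":0,"rz":0,"hand":0}]'; python3 st.py
```

```text
t: 18.45
position: [0.6095, -0.3186, 0.0367]
ee_rot: [-3.142, -0.0, -0.257]
force: [0.7, -0.1, 0.4]
grip_width: 0.428
gripper_force: 29.9
('t', 18.45) ('position', [0.6095, -0.3186, 0.0367]) ('ee_rot', [-3.1416, -0.0001, -0.2568]) ('force', [0.7087, -0.0853, 0.4393]) ('moment', [0.0938, -0.0107, 0.0307]) ('grip_width', 0.4281) ('gripper_force', 29.9281)
```

```bash
python3 -m crank '[{"tx":0,"ty":0,"tz":0.03,"rx":0,"ry":0,"rz":0,"hand":0},{"tx":0,"ty":0,"tz":0.06,"rx":0,"ry":0,"rz":0,"hand":0},{"tx":0,"ty":0,"tz":0.12,"rx":0,"ry":0,"rz":0,"hand":0},{"tx":0,"ty":0,"tz":0.15,"rx":0,"ry":0,"rz":0,"hand":0},{"tx":0,"ty":0,"tz":0.15,"rx":0,"ry":0,"rz":0,"hand":0},{"tx":0,"ty":0,"tz":0.15,"rx":0,"ry":0,"rz":0,"hand":0},{"tx":0,"ty":0,"tz":0.15,"rx":0,"ry":0,"rz":0,"hand":0},{"tx":0,"ty":0,"tz":0.12,"rx":0,"ry":0,"rz":0,"hand":0},{"tx":0,"ty":0,"tz":0.06,"rx":0,"ry":0,"rz":0,"hand":0},{"tx":0,"ty":0,"tz":0,"rx":0,"ry":0,"rz":0,"hand":0}]'; python3 -m crank '[{"tx":0,"ty":0.04,"tz":0,"rx":0,"ry":0,"rz":0,"hand":0},{"tx":0,"ty":0.08,"tz":0,"rx":0,"ry":0,"rz":0,"hand":0},{"tx":-0.01,"ty":0.12,"tz":0,"rx":0,"ry":0,"rz":0.005,"hand":0},{"tx":-0.01,"ty":0.15,"tz":0,"rx":0,"ry":0,"rz":0.005,"hand":0},{"tx":-0.01,"ty":0.16,"tz":0,"rx":0,"ry":0,"rz":0.005,"hand":0},{"tx":-0.01,"ty":0.16,"tz":0,"rx":0,"ry":0,"rz":0.005,"hand":0},{"tx":-0.01,"ty":0.16,"tz":0,"rx":0,"ry":0,"rz":0.005,"hand":0},{"tx":-0.01,"ty":0.16,"tz":0,"rx":0,"ry":0,"rz":0.005,"hand":0},{"tx":-0.01,"ty":0.16,"tz":0,"rx":0,"ry":0,"rz":0.005,"hand":0},{"tx":-0.01,"ty":0.16,"tz":0,"rx":0,"ry":0,"rz":0.005,"hand":0}]'
```

```text
t: 19.7
position: [0.6099, -0.3188, 0.2359]
ee_rot: [3.141, -0.002, -0.257]
force: [-0.6, -0.0, -1.5]
grip_width: 0.427
gripper_force: 29.9
t: 20.95
position: [0.5925, -0.0463, 0.2338]
ee_rot: [-3.141, 0.001, -0.004]
force: [0.4, -0.1, -1.7]
grip_width: 0.431
gripper_force: 29.9
```

```bash
python3 -m crank '[{"tx":-0.01,"ty":0.18,"tz":0,"rx":0,"ry":0,"rz":0.005,"hand":0},{"tx":-0.01,"ty":0.2,"tz":0,"rx":0,"ry":0,"rz":0.005,"hand":0},{"tx":-0.02,"ty":0.2,"tz":0,"rx":0,"ry":0,"rz":0,"hand":0},{"tx":-0.02,"ty":0.2,"tz":0,"rx":0,"ry":0,"rz":0,"hand":0},{"tx":-0.02,"ty":0.2,"tz":0,"rx":0,"ry":0,"rz":0,"hand":0},{"tx":-0.02,"ty":0.2,"tz":0,"rx":0,"ry":0,"rz":0,"hand":0},{"tx":-0.02,"ty":0.16,"tz":0,"rx":0,"ry":0,"rz":0,"hand":0},{"tx":-0.01,"ty":0.12,"tz":0,"rx":0,"ry":0,"rz":0,"hand":0},{"tx":0,"ty":0.08,"tz":0,"rx":0,"ry":0,"rz":0,"hand":0},{"tx":0,"ty":0.04,"tz":0,"rx":0,"ry":0,"rz":0,"hand":0}]'; python3 -m crank '[{"tx":0,"ty":0,"tz":0,"rx":0,"ry":0,"rz":0,"hand":0},{"tx":0,"ty":0,"tz":0,"rx":0,"ry":0,"rz":0,"hand":0}]'; python3 st.py
```

```text
t: 22.2
position: [0.5668, 0.2684, 0.2342]
ee_rot: [3.141, 0.001, 0.058]
force: [0.3, -0.7, -2.0]
grip_width: 0.429
gripper_force: 29.9
t: 22.45
position: [0.5676, 0.2666, 0.2345]
ee_rot: [3.141, 0.0, 0.056]
force: [-0.4, 0.6, -3.4]
grip_width: 0.43
gripper_force: 29.9
('t', 22.45) ('position', [0.5676, 0.2666, 0.2345]) ('ee_rot', [3.1412, 0.0002, 0.0565]) ('force', [-0.3704, 0.5763, -3.4095]) ('moment', [0.0172, 0.0186, 0.0456]) ('grip_width', 0.4302) ('gripper_force', 29.933)
```

```bash
cat > cap.py <<'E'
from h import *
import sys
ps=[]
for i in range(6):
    s=telemetry.get_state(); ps.append(np.r_[s["position"],s["ee_rot"][2],abs(s["ee_rot"][0]),s["ee_rot"][1]])
    im,d=eyes.read_camera(["scene","top"][i%2])
    n=["scene","top"][i%2]
    if i<2:
        p=s["position"]; P=cloud(n,d); z=P[...,2]
        # cap plate top face: 18 mm above underside
        zb=p[2]-.0367
        m=(d>0)&(abs(z-zb-.018)<.005)&(abs(P[...,0]-p[0])<.09)&(abs(P[...,1]-p[1])<.09)
        q=P[m]; A=np.c_[q[:,:2]-p[:2],np.ones(len(q))]; c=np.linalg.lstsq(A,q[:,2],rcond=None)[0]
        b=cv2.minAreaRect((q[:,:2]*1000).astype(np.float32))
        print(n,m.sum(),"plate slope",c[:2].round(3),"plate top z",c[2].round(4),"expected",(zb+.018).round(4),"rect",np.round(b[0],1),np.round(b[1],1),round(b[2],1))
    cv2.imwrite(f"pics/{sys.argv[1]}{n}.png",im[:,:,::-1])
print("mean pose",np.mean(ps,0).round(4),"sd",np.std(ps,0).round(4), "F",s["force"].round(1),"t",s["t"])
E
python3 cap.py c7
```

```text
scene 688 plate slope [-0.014  0.008] plate top z 0.2166 expected 0.2158 rect [569.  264.9] [107.6 107.3] 1.7
top 334 plate slope [0.006 0.033] plate top z 0.217 expected 0.2159 rect [569.1 245.3] [115.8  49.2] 16.5
mean pose [ 0.5676  0.2667  0.2347  0.0564  3.1414 -0.    ] sd [0.     0.0001 0.0001 0.0001 0.0001 0.0001] F [ 0.4 -0.4 -2.1] t 22.7
```

The cap is held level (slopes at most about 0.015), its underside is about 37 mm below the TCP, and it is close to square. I check the post in the scene camera too, then centre and descend.

```bash
python3 - <<'E'
from h import *
f=np.load("scene0.npz"); P=cloud("scene",f["d"])
print(rect(P,(410,235,480,300),.094,.106), rect(P,(410,235,480,300),.006,.02), "cap",rect(P,(190,280,255,330),.011,.021), rect(P,(190,280,255,330),.06,.075))
E
python3 -m crank '[{"tx":-0.005,"ty":0.025,"tz":-0.05,"rx":0,"ry":0,"rz":0,"hand":0},{"tx":0,"ty":0,"tz":-0.08,"rx":0,"ry":0,"rz":0,"hand":0},{"tx":0,"ty":0,"tz":-0.08,"rx":0,"ry":0,"rz":0,"hand":0},{"tx":0,"ty":0,"tz":-0.06,"rx":0,"ry":0,"rz":0,"hand":0},{"tx":0,"ty":0,"tz":-0.04,"rx":0,"ry":0,"rz":0,"hand":0},{"tx":0,"ty":0,"tz":-0.02,"rx":0,"ry":0,"rz":0,"hand":0},{"tx":0,"ty":0,"tz":0,"rx":0,"ry":0,"rz":0,"hand":0},{"tx":0,"ty":0,"tz":0,"rx":0,"ry":0,"rz":0,"hand":0}]'; python3 cap.py c8
```

```text
(array([567.5, 269.8]), array([88.6, 86. ]), 3.9, 735, 'medz', np.float64(99.9)) (array([569.1, 270.3]), array([121.8, 125.7]), 1.4, 605, 'medz', np.float64(12.3)) cap (array([ 610. , -319.6]), array([104.8, 106.4]), 74.0, 647, 'medz', np.float64(18.2)) (array([ 612.7, -319.4]), array([41.9, 42.4]), 82.8, 220, 'medz', np.float64(68.0))
t: 23.75
position: [0.5668, 0.2726, 0.1694]
ee_rot: [-3.141, -0.001, 0.057]
force: [0.3, 0.1, -2.3]
grip_width: 0.43
gripper_force: 29.9
scene 668 plate slope [-0.01   0.006] plate top z 0.1512 expected 0.1507 rect [568.3 270.3] [107.2 106.2] 2.6
top 310 plate slope [0.013 0.004] plate top z 0.151 expected 0.1507 rect [568.5 250.4] [112.4  49.4] 15.9
mean pose [ 5.6670e-01  2.7250e-01  1.6920e-01  5.7300e-02  3.1413e+00 -9.0000e-04] sd [0.0001 0.     0.0001 0.     0.0001 0.0002] F [-0.1 -0.9 -3.1] t 24.0
```

```bash
python3 -m crank '[{"tx":0,"ty":0,"tz":-0.03,"rx":0,"ry":0,"rz":0,"hand":0},{"tx":0,"ty":0,"tz":-0.03,"rx":0,"ry":0,"rz":0,"hand":0},{"tx":0,"ty":0,"tz":-0.03,"rx":0,"ry":0,"rz":0,"hand":0},{"tx":0,"ty":0,"tz":-0.02,"rx":0,"ry":0,"rz":0,"hand":0},{"tx":0,"ty":0,"tz":0,"rx":0,"ry":0,"rz":0,"hand":0},{"tx":0,"ty":0,"tz":0,"rx":0,"ry":0,"rz":0,"hand":0},{"tx":0,"ty":0,"tz":0,"rx":0,"ry":0,"rz":0,"hand":0},{"tx":0,"ty":0,"tz":0,"rx":0,"ry":0,"rz":0,"hand":0}]'; python3 cap.py c9
```

```text
t: 25.05
position: [0.5666, 0.2725, 0.1469]
ee_rot: [-3.141, -0.0, 0.057]
force: [-0.4, 0.7, -2.7]
grip_width: 0.427
gripper_force: 29.9
scene 662 plate slope [-0.009  0.003] plate top z 0.1287 expected 0.1282 rect [566.5 270.5] [109.5 105.2] 3.7
top 284 plate slope [ 0.011 -0.006] plate top z 0.1279 expected 0.1282 rect [566.2 270.6] [102.  104.3] 1.8
mean pose [ 5.6650e-01  2.7250e-01  1.4680e-01  5.7400e-02  3.1415e+00 -2.0000e-04] sd [0.0001 0.     0.0001 0.     0.0001 0.0002] F [ 0.  -0.1 -2.7] t 25.3
```

View pics/c9scene.png

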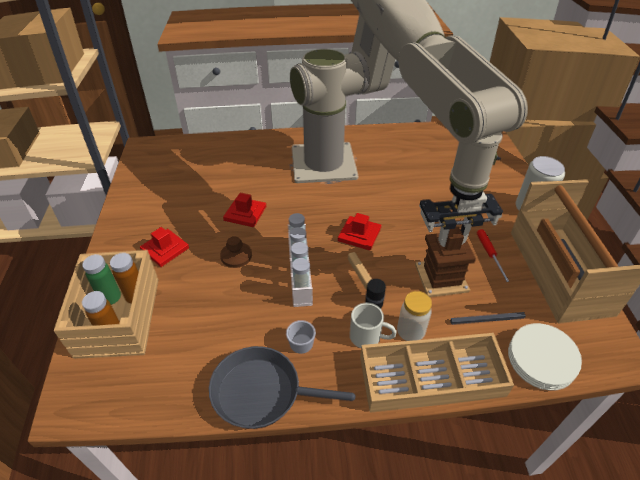

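The cap hovers centred and level over the post at (448,255), about 10 mm above its top face. The mallet stands at (375,292), and the round cap at (236,252) and the other bystanders are where they were. I hand the job in.

```bash
python3 -c "
from bench import robot
print(robot.close_job())"
```

```text
the job is handed in; nothing more can be done
None
```

I drove the plug home with the mallet, set the mallet back on the worktop, and handed the job in with the square cap held level and square about 10 mm above the post, within about 2 mm of centre by my camera measurements; no verdict was returned.

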